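# Change over a stock drawer: cartons out to the skid, sleeves in, drawer home

### The job

The open drawer is being changed over to sleeves. Take the cartons out of it and lay them flat, tape side up, on the wooden skid as one interlocking pinwheel layer, closed up and centred on the skid: each carton along its own side of the square, its end against the side of the next one, all going round the same way about an open middle (with only three cartons leave the fourth place empty). Then, with every steel sleeve from the green mat standing upright in the drawer, push the drawer fully home until it drops into its detent, and leave everything else on the bench where it is.

Things in the scene. Friction and masses are not known exactly. Their poses are not given: they have to be found in the camera images.
- drawer (a joint): How far the drawer is open, m: 0 = home on its stop, 0.23 to 0.26 at the start. It slides along the unit's x with about 1.5 N of friction and stays where left. Its last 14 mm pass a sprung roller detent: from 14 to 6 mm open the roller pushes it back out (up to about 8 N); below 6 mm it draws the drawer in by itself and holds it home.
- cab_front (a point): Middle of the front top edge of the blue steel bench-top drawer unit (320 deep x 250 wide x 115 mm high, one drawer, fixed), 115 mm above the bench. z up, x from the unit's front to its back: the drawer opens along -x and is pushed home along +x.
- drawer_floor (a point): Front middle of the drawer's inner floor, where it meets the front panel, 19 mm above the bench; moves with the drawer, axes as cab_front. The floor runs 284 mm along x from here, 210 mm wide (y); side and back walls rise 29 mm above it, the front panel 86 mm; the unit's roof is 88 mm above it. Only what is ahead of the unit's front edge is open from above.
- drawer_face (a point): Point on the outer face of the white drawer front, mid-width, 92 mm above the bench, 13 mm below the panel's top edge; moves with the drawer, axes as cab_front. The front is 246 mm wide, 12 mm thick and flat here; lower down, 44 mm above the bench, a lip pull sticks out 14 mm.
- skid: Slatted wooden skid, 220 x 220 x 30 mm, fixed. Origin: middle of its underside; axes parallel to its edges, deck at z = 0.03. The pinwheel is 149 mm square in the middle of the deck, its open middle 49 mm square. Carton centres (x, y in mm): (-27, -49.5), (27, 49.5) long side along x; (49.5, -27), (-49.5, 27) along y; or all mirrored (x reversed).
- mat: Thin green rubber mat, 200 x 170 x 3 mm, fixed to the bench, on which the sleeves stand. Origin: middle of its underside.
- carton1: Taped cardboard carton, 95 (x) x 50 (y) x 55 mm high, about 0.35 kg, starting in the drawer with its long side roughly along the drawer's slide; there are three or four. Origin: middle of its underside; z up. Absent in some starts (None).
- carton2: Taped cardboard carton, 95 (x) x 50 (y) x 55 mm high, about 0.35 kg, starting in the drawer with its long side roughly along the drawer's slide; there are three or four. Origin: middle of its underside; z up. Absent in some starts (None).
- carton3: Taped cardboard carton, 95 (x) x 50 (y) x 55 mm high, about 0.35 kg, starting in the drawer with its long side roughly along the drawer's slide; there are three or four. Origin: middle of its underside; z up. Absent in some starts (None).
- carton4: Taped cardboard carton, 95 (x) x 50 (y) x 55 mm high, about 0.35 kg, starting in the drawer with its long side roughly along the drawer's slide; there are three or four. Origin: middle of its underside; z up. Absent in some starts (None).
- sleeve1: Machined steel sleeve (plain tube), 56 mm outside, 42 mm inside, 60 mm high, about 0.5 kg, starting upright on the green mat; there are two or three. Origin: centre of its lower end; z along its axis. Absent in some starts (None).
- sleeve2: Machined steel sleeve (plain tube), 56 mm outside, 42 mm inside, 60 mm high, about 0.5 kg, starting upright on the green mat; there are two or three. Origin: centre of its lower end; z along its axis. Absent in some starts (None).
- sleeve3: Machined steel sleeve (plain tube), 56 mm outside, 42 mm inside, 60 mm high, about 0.5 kg, starting upright on the green mat; there are two or three. Origin: centre of its lower end; z along its axis. Absent in some starts (None).
- flange: Steel flange, 90 mm across, 30 mm high, on the bench behind the skid; not part of the job. Origin: underside.
- foam: Black foam block, 120 (x) x 80 (y) x 40 mm high, behind the skid; not part of the job. Origin: underside.
- bush: Brass flanged bush, 60 mm across, 55 mm high, behind the skid; not part of the job. Origin: underside.
- tape: Roll of brown tape, 96 mm across, 48 mm high, lying between the mat and the back bins; not part of the job. Origin: underside.
- spray: Blue bottle, 56 mm across, 160 mm high, at the back; not part of the job. Origin: underside.
- tin: Yellow tin, 68 mm across, 70 mm high, on top of the drawer unit; not part of the job. Origin: underside.
- wrench: Open-ended wrench, 180 mm long (x), up to 40 mm wide, lying nearer the robot than the mat; not part of the job. Origin: underside of its middle.
Not all that is in view belongs to the job. What is shaped like the carton4 but blue is not meant.

How it is judged:
By the outcome, as a careful person would: the job done as asked, in the order asked, and still so for the second after the job is handed in, with the robot touching nothing.
Of carton1, carton2, carton3, carton4 only 3 to 4 are there at a start; the rules pass over those that are not, and their reading is None.
Of sleeve1, sleeve2, sleeve3 only 2 to 3 are there at a start; the rules pass over those that are not, and their reading is None.
At some moment in a run one of carton1, carton2, carton3, carton4, sleeve1, sleeve2, sleeve3 may be knocked a few centimetres aside while the robot is not near it.
It also fails if it takes over 210 s, if anything falls off the work surface, if the arm or the gripper's body presses on something with over 40 N, if the wrist force passes 120 N, or if a joint passes its speed limit or range.

### The arm

A 6-joint arm with a two-finger parallel gripper is mounted at the origin on the work surface. World frame = base frame: x ahead of the robot, y to its left, z up, the work surface at z = 0. Lengths are in m, angles in degrees, forces in N, time in s.
With the tool pointing down it reaches from about 0.325 to 0.925 m from the base axis. Payload 3.1 kg.
Tool frame: the origin (TCP) lies midway between the tips of the shut fingers; the grasp point (between the pads) lies 19 mm behind it (bot.grasp_offset is the distance from the TCP to the grasp point, in m); z points along the fingers, y is the direction in which the jaws open and shut (so a half turn about z gives the same grasp; the last joint's range is limited). The gripper opens to 85 mm and grips with 20 to 120 N. Pads are 22 mm wide; open, the fingers measure 114 mm over their backs; the gripper's body (76 mm by 85 mm) begins 54 mm behind the grasp point. The pads swing forward as they close: fully open they stand 13 mm farther back than shut.
Start: joints at [66.624, 12.427, 92.441, -0, 75.132, -6.429], TCP at [0.182, 0.598, 0.231] pointing down, gripper open.
Joint ranges: [-157.48, 157.48], [-44.54, 120.13], [17.64, 146.25], [-64.5, 244.5], [7.68, 150.69], [-147.95, 147.95]. Speed limits (degrees/s): [159.86, 159.86, 180, 180, 180, 180].

### API

Orientations are given as [roll, pitch, yaw] about the fixed x, y, z axes, in that order (R = Rz(yaw) Ry(pitch) Rx(roll)).
In Python, from station import bot gives the robot as it stands. Calls block until the motion is done:
- bot.move_to(position, orientation): joint-space move of the TCP to a pose.
- bot.move_linear(position, orientation=None, feed=0.15): straight line of the TCP; orientation=None keeps the orientation; feed is the mean speed in m/s.
- bot.goto_joints(angles): joint-space move.
- bot.gripper_open() and bot.grab(squeeze=None): open the fingers fully, or close them until they stop; squeeze is the grip in N (None keeps the last).
- bot.wait(seconds).
- bot.solve_ik(position, orientation): joint angles nearest the present ones, or None.
- bot.state(): the state.
- bot.get_image(name): name is "scene" or "top"; returns a dict with "frame" (420x560x3 uint8, blue, green, red), "K" (3x3 intrinsics, pixels), "k1" (the pictures are not rectified: a ray, as slopes to the right and down, at radius r is drawn at 1 + k1 r^2 times it, then the intrinsics apply), "cam_to_world" (4x4, takes a point from camera to world coordinates). Camera axes: x right, y down, z forward; pixel columns grow to the right and rows downward; lengths in m; the calibration is good to about 2 mm. A picture is of the moment at which its call begins. There is no depth.
A pose or a line that the arm cannot do raises bot.Unreachable and nothing moves.
- bot.close_job(): hands the job in, once; it reports no verdict.
The state is a dict: "time_s": time; "qpos": joint angles; "joint_velocities": joint speeds; "joint_torque": joint torques, N m; "tcp_pos": TCP position; "tcp_rot": TCP orientation; "ft_force": force on the tool from outside, world axes, zero at the start; "moment": the same for the moment, N m; "width": finger opening in m.
Only numpy, scipy, OpenCV 4.12 (cv2) and the standard library are available. Lean on these libraries where they do the work, as an engineer would, in place of code of your own. Each camera call takes 0.05 s, during which the arm holds its last target.

## Working session

There is one attempt and no reset: what is moved stays moved. The work goes in short steps, each a Python script; the robot and the scene stay as the last script left them, time stands still between calls to the robot, and variables do not carry over. Pictures are saved under pics/ and viewed, and the job is handed in when it is done.

```bash
ls; mkdir -p pics; python3 - <<'E'
from station import bot
import cv2
for n in("scene","top"):
    d=bot.get_image(n); cv2.imwrite(f"pics/{n}0.png",d["frame"]); print(n,d["K"],d["k1"],d["cam_to_world"])
print(bot.state()); print(bot.grasp_offset)
E
```

```text
pics
scene [[391.63992751   0.         280.17299799]
 [  0.         391.63992751 210.88411038]
 [  0.           0.           1.        ]] -0.11377985353510565 [[-0.30964048  0.73411246 -0.60431918  1.14634291]
 [ 0.95085056  0.24069517 -0.19480517  0.26879905]
 [ 0.0024478  -0.63493679 -0.77256021  0.85370474]
 [ 0.          0.          0.          1.        ]]
top [[535.27903541   0.         274.97420283]
 [  0.         535.27903541 206.19904643]
 [  0.           0.           1.        ]] 0.0255457596278753 [[-0.02628484 -0.97315491  0.22864518  0.22611189]
 [-0.99964557  0.02655417 -0.00189904  0.08222277]
 [-0.00422342 -0.22861406 -0.97350797  1.52295733]
 [ 0.          0.          0.          1.        ]]
{'time_s': 0.1, 'qpos': array([ 6.66234423e+01,  1.24746074e+01,  9.25204913e+01,  1.15755402e-03,
        7.51335838e+01, -6.42892127e+00]), 'joint_velocities': array([ 0.09834396, -0.06359182, -0.3220205 , -0.03985434,  0.04498048,
       -0.11970814]), 'joint_torque': array([-6.97339747e-04, -3.98072863e+01, -3.04972923e+01, -2.37831646e-04,
        4.20766737e-03, -1.04425993e-06]), 'tcp_pos': array([0.18186381, 0.59717323, 0.23006435]), 'tcp_rot': array([-1.79872252e+02, -1.55197373e-02,  1.63052048e+02]), 'ft_force': array([ 0.19381429, -0.34410432,  0.16112285]), 'moment': array([-0.03220651,  0.02199582, -0.07729122]), 'width': 0.08577845518324921}
0.0187
```

View pics/scene0.png

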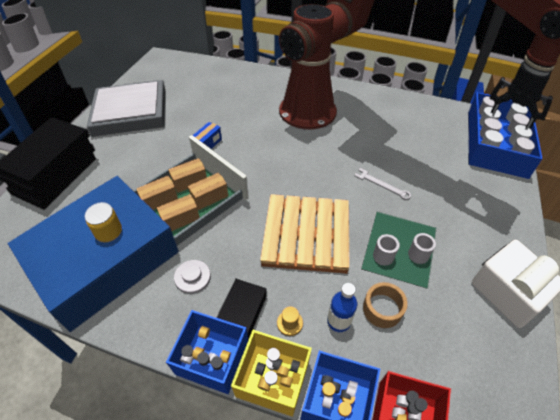

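View pics/top0.png

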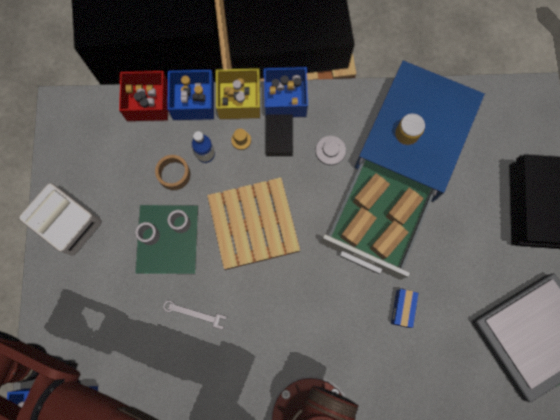

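Scene: four brown cartons in the drawer, top view px (372,190), (405,206), (360,226), (390,239). Two sleeves stand on the mat at (146,232) and (178,220). Look-alikes I'm leaving alone are the blue carton with tape at (405,308), the tape roll at (172,171) and the sleeves in the blue bin at the left. Next is a close crop.

```bash
cat > h.py <<'E'
import numpy as np, cv2
from station import bot
def ray(d,px):
    p=cv2.undistortPoints(np.array(px,float).reshape(-1,1,2),d["K"],np.array([d["k1"],0,0,0,0.]))[:,0]
    T=d["cam_to_world"]; v=np.c_[p,np.ones(len(p))]@T[:3,:3].T
    return T[:3,3],v
def toz(d,px,z):
    o,v=ray(d,px); return o+v*((z-o[2])/v[:,2])[:,None]
def proj(d,P):
    T=np.linalg.inv(d["cam_to_world"]); P=np.atleast_2d(P)@T[:3,:3].T+T[:3,3]
    return cv2.projectPoints(P.reshape(-1,1,3),np.zeros(3),np.zeros(3),d["K"],np.array([d["k1"],0,0,0,0.]))[0][:,0]
def crop(im,x0,y0,x1,y1,s,fn):
    c=cv2.resize(im[y0:y1,x0:x1],None,fx=s,fy=s,interpolation=cv2.INTER_CUBIC); cv2.imwrite(fn,c)
E
python3 - <<'E'
from h import *
a=cv2.imread("pics/top0.png"); crop(a,315,150,445,290,4,"pics/c_dr.png")
crop(a,125,165,305,280,4,"pics/c_sk.png")
b=cv2.imread("pics/scene0.png"); crop(b,120,115,260,245,4,"pics/c_drs.png")
E
```

```text
(no output)
```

View pics/c_dr.png

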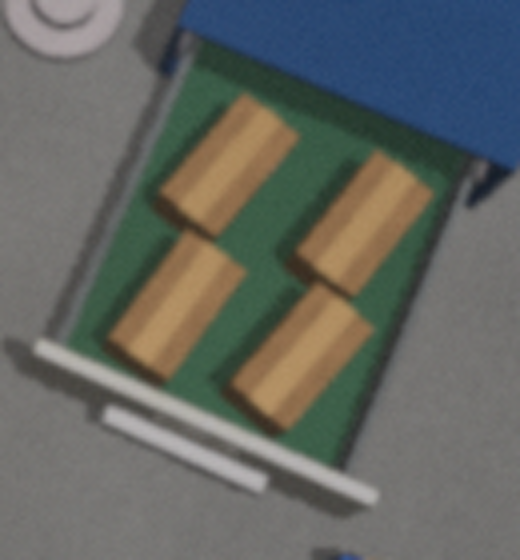

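View pics/c_sk.png

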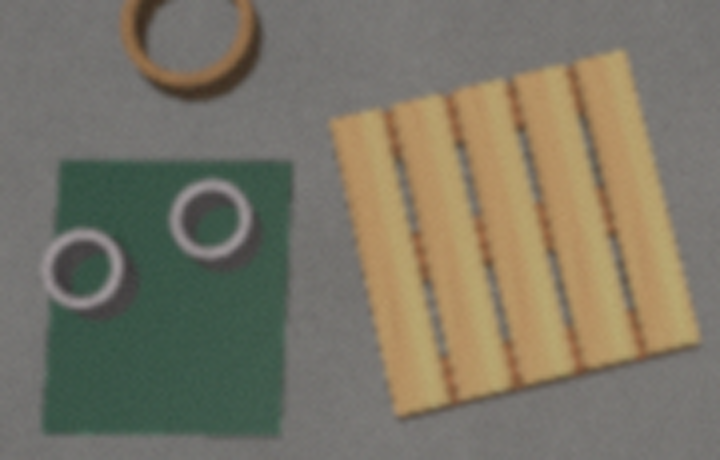

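View pics/c_drs.png

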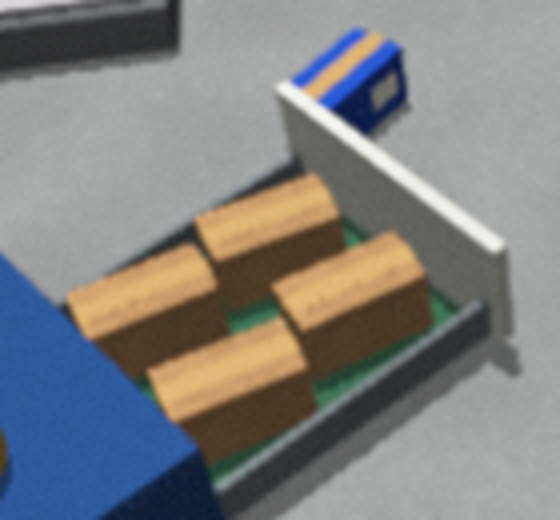

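```bash
cat >> h.py <<'E'
def blobs(d,mask_fn,z,amin,roi=None,s=4):
    im=cv2.resize(d["frame"],None,fx=s,fy=s,interpolation=cv2.INTER_CUBIC)
    m=mask_fn(im)
    if roi is not None:
        k=np.zeros_like(m); x0,y0,x1,y1=[int(v*s) for v in roi]; k[y0:y1,x0:x1]=255; m&=k
    m=cv2.morphologyEx(m,cv2.MORPH_OPEN,np.ones((5,5)))
    out=[]
    for c in cv2.findContours(m,cv2.RETR_EXTERNAL,cv2.CHAIN_APPROX_NONE)[0]:
        if cv2.contourArea(c)<amin*s*s: continue
        p=(c[:,0].astype(float)+.5)/s-.5
        w=toz(d,p,z)[:,:2]
        r=cv2.minAreaRect((w*1000).astype(np.float32))
        (cx,cy),(a,b),t=r
        if a<b: a,b,t=b,a,t+90
        M=cv2.moments((w*1e4).astype(np.float32)); 
        out.append(dict(px=p.mean(0).round(1),c=np.array([cx,cy])/1000,cm=np.array([M["m10"],M["m01"]])/M["m00"]/1e4,L=a,W=b,yaw=(t+90)%180-90,w=w))
    return out,m
def brown(im):
    h=cv2.cvtColor(im,cv2.COLOR_BGR2HSV); return cv2.inRange(h,(5,60,95),(25,255,255))
def skidm(im):
    h=cv2.cvtColor(im,cv2.COLOR_BGR2HSV); return cv2.inRange(h,(5,60,90),(30,255,255))
def show(o):
    for b in o: print(b["px"],"c",b["c"].round(4),"cm",b["cm"].round(4),"LW %.1f %.1f yaw %.1f"%(b["L"],b["W"],b["yaw"]))
E
python3 - <<'E'
from h import *
d=bot.get_image("top")
o,m=blobs(d,brown,0.074,60,(320,160,440,280)); show(o); cv2.imwrite("pics/m1.png",m[600:1140,1260:1780])
print("skid");o,m2=blobs(d,lambda i:cv2.morphologyEx(skidm(i),cv2.MORPH_CLOSE,np.ones((21,21))),0.03,1000,(200,170,305,275)); show(o)
def white(im):
    h=cv2.cvtColor(im,cv2.COLOR_BGR2HSV); return cv2.inRange(h,(0,0,140),(180,60,255))
print("front top edge");o,m=blobs(d,white,0.105,20,(320,225,415,285)); show(o)
print("sleeve");o,m=blobs(d,white,0.063,20,(132,200,195,245)); show(o)
def blue(im):
    h=cv2.cvtColor(im,cv2.COLOR_BGR2HSV); return cv2.inRange(h,(100,120,60),(125,255,255))
print("cab");o,m=blobs(d,blue,0.115,1000,(350,55,490,205)); show(o)
E
```

```text
[390.3 238.4] c [ 0.4677 -0.2335] cm [ 0.4674 -0.2333] LW 99.8 51.2 yaw -43.6
[358.9 225.6] c [ 0.5057 -0.1506] cm [ 0.5055 -0.1504] LW 99.7 51.2 yaw -38.2
[405.8 205.4] c [ 0.5591 -0.2836] cm [ 0.5591 -0.2837] LW 98.5 51.1 yaw -40.7
[372.  190.7] c [ 0.6037 -0.193 ] cm [ 0.6036 -0.193 ] LW 98.3 51.5 yaw -42.0
skid
[252.6 223. ] c [0.5315 0.1437] cm [0.5315 0.1436] LW 224.8 221.8 yaw 12.4
front top edge
[360.9 261.8] c [ 0.4019 -0.144 ] cm [ 0.4017 -0.1442] LW 114.0 11.9 yaw 63.6
[366.3 255.1] c [ 0.4198 -0.1588] cm [ 0.4193 -0.1595] LW 245.4 11.7 yaw 63.7
sleeve
[137.6 229.8] c [0.5126 0.4616] cm [0.5138 0.4619] LW 38.8 12.3 yaw -18.7
cab
[422.2 126.2] c [ 0.7795 -0.3368] cm [ 0.7794 -0.337 ] LW 319.6 247.2 yaw -26.5
```

View pics/m1.png

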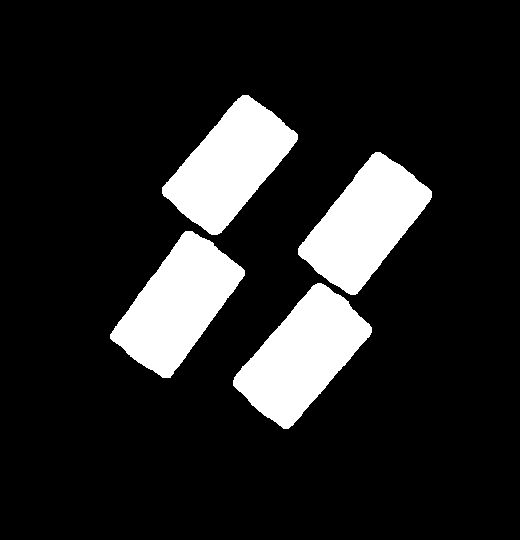

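```bash
python3 - <<'E'
from h import *
d=bot.get_image("top")
for v in(95,110,120,130):
    print(v); o,m=blobs(d,lambda im:cv2.inRange(cv2.cvtColor(im,cv2.COLOR_BGR2HSV),(5,60,v),(25,255,255)),0.074,60,(320,160,440,280)); show(o)
for v in(90,120,150):
    o,m2=blobs(d,lambda i:cv2.morphologyEx(cv2.inRange(cv2.cvtColor(i,cv2.COLOR_BGR2HSV),(5,60,v),(30,255,255)),cv2.MORPH_CLOSE,np.ones((21,21))),0.03,1000,(200,170,305,275)); print("skid",v); show(o)
    b=o[0]; t=np.radians(b["yaw"]); 
    for n,a in(("u",[np.cos(t),np.sin(t)]),("v",[-np.sin(t),np.cos(t)])):
        q=(b["w"]-b["c"])@a*1000; print(n,np.percentile(q,[0,5,10,90,95,100]).round(1))
# scene view of the skid
s=bot.get_image("scene")
o,m=blobs(s,lambda i:cv2.morphologyEx(cv2.inRange(cv2.cvtColor(i,cv2.COLOR_BGR2HSV),(5,60,140),(30,255,255)),cv2.MORPH_CLOSE,np.ones((21,21))),0.03,1000,(250,180,360,280)); print("scene skid"); show(o)
o,m=blobs(s,lambda i:cv2.inRange(cv2.cvtColor(i,cv2.COLOR_BGR2HSV),(5,60,130),(30,255,255)),0.074,60,(130,150,235,235)); print("scene cartons"); show(o)
# sleeves: rim circles from top view
g=cv2.cvtColor(cv2.resize(d["frame"][200:250,130:200],None,fx=8,fy=8,interpolation=cv2.INTER_CUBIC),cv2.COLOR_BGR2GRAY)
c=cv2.HoughCircles(g,cv2.HOUGH_GRADIENT,1,60,param1=80,param2=25,minRadius=60,maxRadius=110); print(c)
if c is not None:
    for x,y,r in c[0]: print(toz(d,[[(x+.5)/8-.5+130,(y+.5)/8-.5+200]],0.063).round(4), r/8*1.46/535)
print("tin",toz(d,[[412,124]],.185))
E
```

```text
95
[390.1 238.6] c [ 0.4677 -0.2336] cm [ 0.4674 -0.2333] LW 99.5 51.0 yaw -43.5
[358.8 225.6] c [ 0.5057 -0.1504] cm [ 0.5054 -0.1504] LW 99.7 51.3 yaw -38.4
[405.7 205.3] c [ 0.5591 -0.2835] cm [ 0.5591 -0.2836] LW 98.2 51.1 yaw -41.0
[372.1 190.7] c [ 0.6036 -0.1928] cm [ 0.6036 -0.1929] LW 97.9 51.8 yaw -41.9
110
[390.3 238.7] c [ 0.4673 -0.2337] cm [ 0.4673 -0.2337] LW 98.0 50.0 yaw -43.4
[359.  225.6] c [ 0.5055 -0.1509] cm [ 0.5054 -0.1508] LW 97.9 50.0 yaw -38.2
[405.9 205.3] c [ 0.5592 -0.2841] cm [ 0.5592 -0.284 ] LW 97.3 49.8 yaw -40.8
[372.2 190.6] c [ 0.6038 -0.1933] cm [ 0.6039 -0.1933] LW 97.0 50.4 yaw -41.9
120
[390.  238.6] c [ 0.4673 -0.2337] cm [ 0.4674 -0.2337] LW 97.0 48.5 yaw -43.6
[359.1 225.5] c [ 0.5055 -0.1509] cm [ 0.5055 -0.1509] LW 96.8 48.4 yaw -38.1
[406.  205.3] c [ 0.5593 -0.2842] cm [ 0.5593 -0.2841] LW 96.4 48.4 yaw -40.8
[372.3 190.5] c [ 0.6039 -0.1935] cm [ 0.6039 -0.1934] LW 96.6 49.1 yaw -41.7
130
[390.1 238.5] c [ 0.4672 -0.2338] cm [ 0.4674 -0.2338] LW 95.9 47.3 yaw -43.3
[359.2 225.6] c [ 0.5056 -0.1507] cm [ 0.5056 -0.1509] LW 95.8 46.9 yaw
[... 448 characters left out ...]
10.4  110.7  111.4]
v [-110.9 -110.3 -110.1  110.4  110.6  110.9]
skid 150
[252.7 222.6] c [0.5334 0.1438] cm [0.5332 0.1435] LW 220.2 219.8 yaw -77.6
u [-110.1 -109.2 -108.9  109.3  109.6  110.1]
v [-109.9 -109.4 -109.1  108.8  109.1  109.9]
scene skid
[306.7 232.5] c [0.5392 0.1463] cm [0.5371 0.1457] LW 228.7 220.7 yaw 12.4
scene cartons
[176.2 206.8] c [ 0.6074 -0.1905] cm [ 0.6076 -0.1905] LW 98.0 52.8 yaw -42.2
[154.8 187.3] c [ 0.5628 -0.2806] cm [ 0.5632 -0.2806] LW 97.7 52.8 yaw -41.0
[206.7 184.5] c [ 0.5086 -0.1478] cm [ 0.5091 -0.148 ] LW 99.6 53.6 yaw -38.1
[186.2 168.8] c [ 0.4704 -0.2305] cm [ 0.4711 -0.2302] LW 98.1 53.8 yaw -43.3
None
tin [[ 0.7544747 -0.2898578  0.185    ]]
```

```bash
cat >> h.py <<'E'
OFF=np.array([.0018,.0012])   # top-view -> world
S=np.array([.5334,.1437])+OFF; SY=12.4
def thr(v): return lambda im:cv2.inRange(cv2.cvtColor(im,cv2.COLOR_BGR2HSV),(5,60,v),(25,255,255))
def cartons(d):  # in drawer
    o,_=blobs(d,thr(120),0.074,60,(320,150,445,285)); return o
R=lambda t:np.array([[np.cos(np.radians(t)),-np.sin(np.radians(t))],[np.sin(np.radians(t)),np.cos(np.radians(t))]])
SL=dict(A=(-27,-49.5,0),B=(49.5,-27,90),C=(27,49.5,0),D=(-49.5,27,90))
def slot(k):
    x,y,a=SL[k]; return S+R(SY)@np.array([x,y])/1000, SY+a
def ikyaw(p,z,yaw,pref=None):
    best=None
    for y in(yaw,yaw+180,yaw-180):
        y=(y+180)%360-180
        q=bot.solve_ik([*p,z],[180,0,y])
        if q is None: continue
        c=abs(np.array(q)[5])
        if best is None or c<best[0]: best=(c,y)
    return best[1]
def hover(p,z,yaw): bot.move_to([*p,z],[180,0,yaw])
def pick(p,yaw,z,hz=.2,sq=70,feed=.12):
    yaw=ikyaw(p,z,yaw); hover(p,hz,yaw); bot.move_linear([*p,z],feed=feed)
    bot.grab(sq); w=bot.state()["width"]; bot.move_linear([*p,hz],feed=feed); 
    print("picked width",round(w,4),"after",round(bot.state()["width"],4),"fz",bot.state()["ft_force"].round(1),"t",bot.state()["time_s"]); return yaw
def place(p,yaw,z,hz=.2,feed=.12):
    yaw=ikyaw(p,z,yaw); hover(p,hz,yaw); bot.move_linear([*p,z+.02],feed=.15); bot.move_linear([*p,z],feed=.04)
    print("place f",bot.state()["ft_force"].round(1)); bot.gripper_open(); bot.move_linear([*p,hz],feed=feed); print("t",bot.state()["time_s"])
E
python3 - <<'E'
from h import *
for k in SL: 
    p,a=slot(k); y=ikyaw(p,.056,a); print(k,p.round(3),y,np.round(bot.solve_ik([*p,.056],[180,0,y]),0))
d=bot.get_image("top"); o=cartons(d); show(o)
b=min(o,key=lambda b:b["cm"][0])
p=b["cm"]+OFF; print(p)
bot.gripper_open()
y=pick(p,b["yaw"],.038)
d=bot.get_image("top");cv2.imwrite("pics/t1.png",d["frame"]);d=bot.get_image("scene");cv2.imwrite("pics/s1.png",d["frame"])
E
```

```text
A [0.519 0.091] 12.400000000000006 [  2.  13. 112.  -0.  54.  80.]
B [0.589 0.129] 102.39999999999998 [  6.  21. 102.  -0.  57.  -7.]
C [0.551 0.199] -167.60000000000002 [ 13.  20. 104.   0.  56. -89.]
D [0.481 0.161] 102.39999999999998 [ 11.  11. 115.  -0.  54.  -2.]
[390.2 238.5] c [ 0.4673 -0.2337] cm [ 0.4673 -0.2338] LW 96.9 48.4 yaw -43.4
[359.1 225.5] c [ 0.5055 -0.151 ] cm [ 0.5056 -0.1509] LW 96.8 48.9 yaw -38.0
[406.  205.4] c [ 0.5595 -0.2841] cm [ 0.5593 -0.2841] LW 96.6 48.6 yaw -40.7
[372.1 190.6] c [ 0.6039 -0.1936] cm [ 0.6039 -0.1934] LW 96.7 49.0 yaw -41.8
[ 0.46914347 -0.23257192]
picked width 0.0493 after 0.0494 fz [-0.   0.8 -2.9] t 7.025
```

View pics/s1.png

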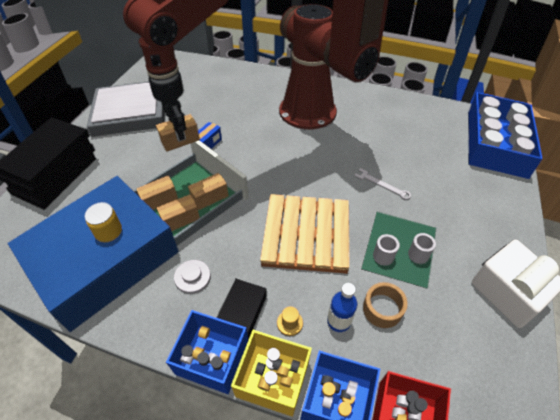

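View pics/t1.png

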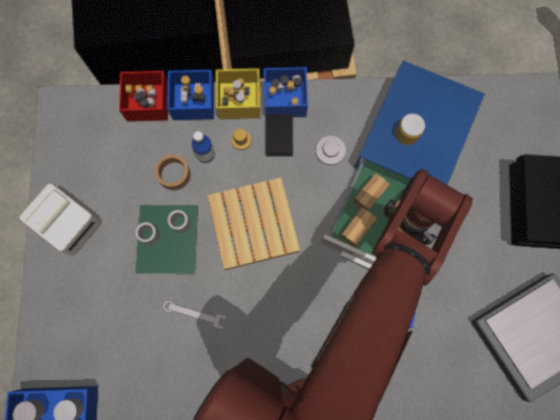

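Carton held level (scene px 178,132). The other three are undisturbed. Placing it in slot A.

```bash
python3 - <<'E'
from h import *
p,a=slot("A"); place(p,a,.050)
d=bot.get_image("top"); o=cartons(d); show(o); cv2.imwrite("pics/t2.png",d["frame"])
b=min(o,key=lambda b:abs(b["cm"]-[.5056,-.1509]).sum())
pick(b["cm"]+OFF,b["yaw"],.038)
d=bot.get_image("top"); cv2.imwrite("pics/t3.png",d["frame"]); crop(d["frame"],195,165,310,280,5,"pics/c3.png"); cv2.imwrite("pics/s3.png",bot.get_image("scene")["frame"])
E
```

```text
place f [-3.4 -0.1  5.5]
t 13.0333
[359.1 225.5] c [ 0.5057 -0.1511] cm [ 0.5055 -0.1509] LW 98.2 50.1 yaw -38.1
[406.1 205.1] c [ 0.5593 -0.2842] cm [ 0.5593 -0.2841] LW 97.7 49.9 yaw -40.7
[372.1 190.5] c [ 0.6039 -0.1934] cm [ 0.6039 -0.1933] LW 97.2 50.3 yaw -41.8
picked width 0.0492 after 0.0491 fz [-1.3 -0.6 -4.2] t 18.825
```

View pics/t3.png

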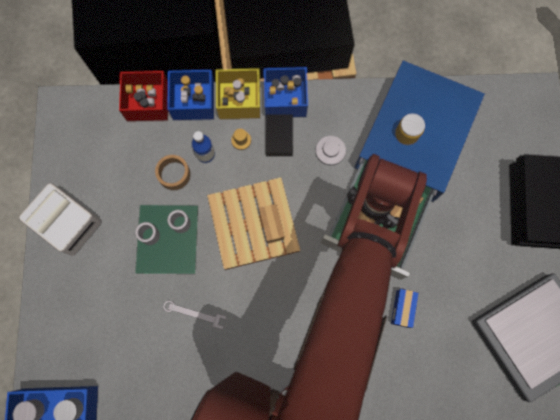

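View pics/c3.png

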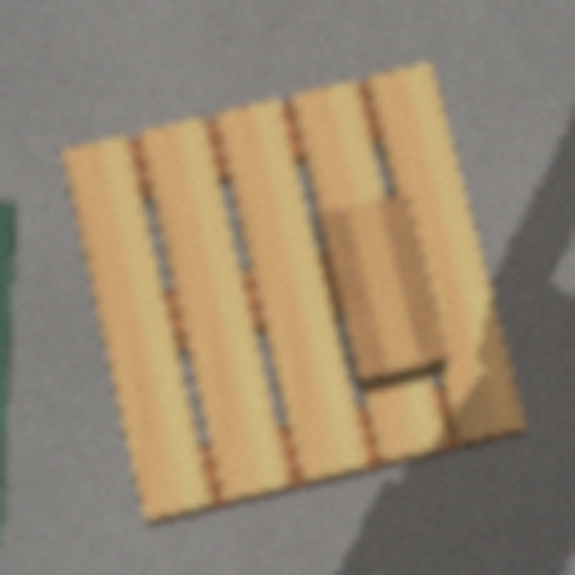

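Carton A lies along its side of the skid (crop px 320-445, 198-376), tape up. The next one is held. Checking its position against the target.

```bash
cat >> h.py <<'E'
def skxy(d,px,z): # to nominal skid frame mm
    w=toz(d,px,z)[:,:2]+OFF; return (w-S)@R(SY)*1000
E
python3 - <<'E'
from h import *
d=bot.get_image("top")
c=np.array([[320,208],[409,198],[445,360],[361,376]])
p=(c+.5)/5-.5+[195,165]; q=skxy(d,p,.085); print(q.round(1),q.mean(0))
hsv=cv2.cvtColor(d["frame"],cv2.COLOR_BGR2HSV)
for pt in((270,225),(263,220),(275,225),(240,230),(285,190),(272,215)): print(pt,hsv[pt[1],pt[0]])
E
```

```text
[[ 26.8 -25.5]
 [ 20.5 -74.5]
 [-72.3 -71.7]
 [-69.8 -25.2]] [-23.69413874 -49.20928247]
(270, 225) [ 17 116 191]
(263, 220) [ 14 120 160]
(275, 225) [ 17 115 184]
(240, 230) [ 20 102 203]
(285, 190) [ 19  34 144]
(272, 215) [ 16 115 190]
```

```bash
cat >> h.py <<'E'
def onskid(d,amin=150,z=.085):
    def f(i):
        i=cv2.GaussianBlur(i,(9,9),0); L=cv2.cvtColor(i,cv2.COLOR_BGR2LAB).astype(int); h=cv2.cvtColor(i,cv2.COLOR_BGR2HSV)
        m=((h[...,0]<=18)&(h[...,2]>105)&(h[...,1]>70)&(h[...,2]<203)).astype(np.uint8)*255
        m=cv2.morphologyEx(m,cv2.MORPH_OPEN,np.ones((25,25))); return m
    o,m=blobs(d,f,z,amin,(200,165,310,280)); return o,m
def showsk(o):
    for b in o:
        q=(b["w"]+OFF-S)@R(SY)*1000; r=cv2.minAreaRect(q.astype(np.float32)); print("skid frame c",np.round(r[0],1),"size",np.round(r[1],1),"ang %.1f"%r[2],"lo",q.min(0).round(1),"hi",q.max(0).round(1))
E
python3 - <<'E'
from h import *
d=bot.get_image("top"); o,m=onskid(d); showsk(o); cv2.imwrite("pics/m3.png",m[660:1120,780:1240])
E
```

```text
skid frame c [-47.4  95.7] size [ 21.9 105.5] ang 89.8 lo [-100.2   84.6] hi [  5.3 106.6]
skid frame c [-58.6  56.4] size [ 29.2 122.7] ang 89.4 lo [-120.    41.6] hi [ 2.9 71.5]
skid frame c [-60.7  13.2] size [ 29.4 119.3] ang 89.0 lo [-120.3   -2.3] hi [-0.9 28.3]
skid frame c [48.6 95.5] size [22.  89.5] ang 89.9 lo [ 3.9 84.5] hi [ 93.4 106.5]
skid frame c [54.2 13.1] size [78.3 30.5] ang 0.6 lo [15.1 -2.3] hi [93.3 28.5]
skid frame c [-14.6 -58.6] size [215.3  83.7] ang 4.5 lo [-119.2 -106. ] hi [ 93.7 -14.9]
```

View pics/m3.png

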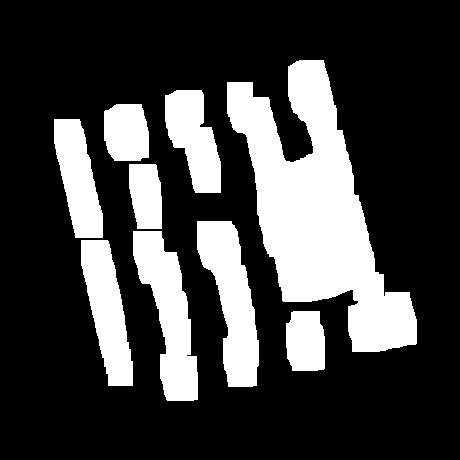

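```bash
cat >> h.py <<'E'
def ortho(d,z,fn,half=120,sc=2.4):
    n=int(2*half*sc); i,j=np.meshgrid(np.arange(n),np.arange(n)); x=i/sc-half; y=half-j/sc
    w=np.stack([x,y],-1).reshape(-1,2)/1000@R(SY).T+S-OFF
    m=proj(d,np.c_[w,np.full(len(w),z)]).reshape(n,n,2).astype(np.float32)
    im=cv2.remap(d["frame"],m[...,0],m[...,1],cv2.INTER_CUBIC)
    for x,y,a in SL.values():
        hx,hy=(47.5,25) if a==0 else (25,47.5)
        cv2.rectangle(im,(int((x-hx+half)*sc),int((half-y-hy)*sc)),(int((x+hx+half)*sc),int((half-y+hy)*sc)),(255,0,0),1)
    cv2.imwrite(fn,im)
E
python3 - <<'E'
from h import *
ortho(bot.get_image("top"),.085,"pics/o3.png"); ortho(bot.get_image("scene"),.085,"pics/o3s.png")
E
```

```text
(no output)
```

View pics/o3.png

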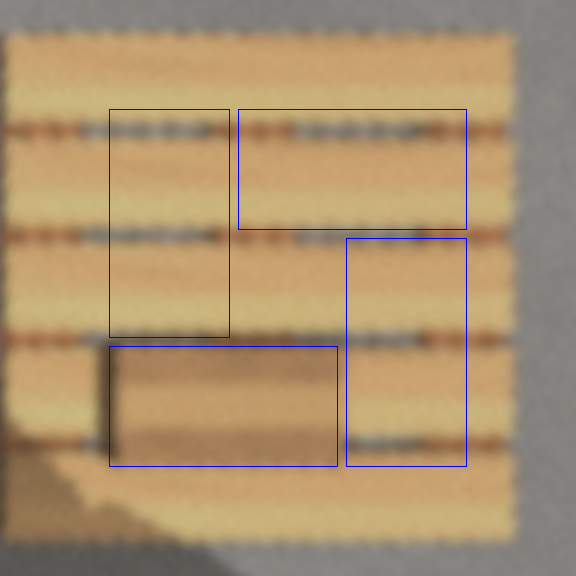

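View pics/o3s.png

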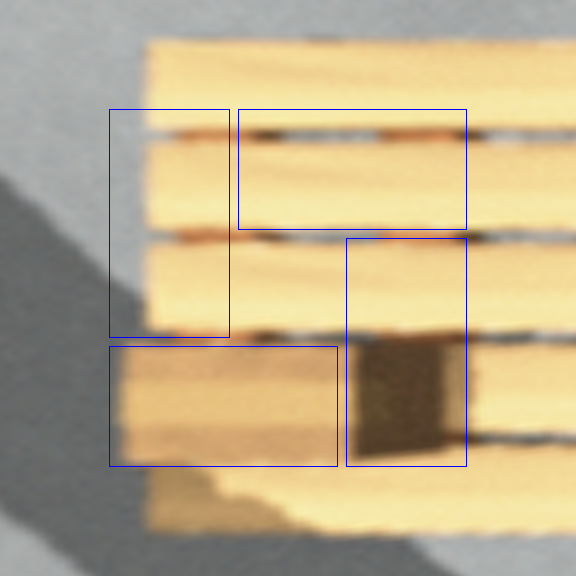

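Carton A sits about 2.5 mm too far toward +x of the skid. I'll place D, then measure both and fix the bias.

```bash
python3 - <<'E'
from h import *
p,a=slot("D"); y=ikyaw(p,.05,a); hover(p,.2,y); bot.move_linear([*p,.07],feed=.15); bot.move_linear([*p,.05],feed=.04)
s=bot.state(); print(p,s["tcp_pos"],s["tcp_rot"],s["ft_force"].round(1)); bot.gripper_open(); bot.move_linear([*p,.2],feed=.15)
d=bot.get_image("top"); o=cartons(d); show(o)
b=min(o,key=lambda b:abs(b["cm"]-[.5593,-.2841]).sum())
yy=ikyaw(b["cm"]+OFF,.2,b["yaw"]); print(yy); hover(b["cm"]+OFF,.2,yy); s=bot.state(); print(b["cm"]+OFF,s["tcp_pos"],s["tcp_rot"],s["time_s"])
ortho(bot.get_image("top"),.085,"pics/o4.png"); ortho(bot.get_image("scene"),.085,"pics/o4s.png")
E
```

```text
[0.48105687 0.16064075] [0.48113259 0.16072429 0.05088181] [-1.79957295e+02  2.77522885e-03  1.02409647e+02] [-4.2  0.2  5.6]
[406.2 205.1] c [ 0.5595 -0.2843] cm [ 0.5594 -0.2841] LW 97.4 49.5 yaw -40.8
[372.2 190.5] c [ 0.6041 -0.1936] cm [ 0.6041 -0.1934] LW 97.3 50.2 yaw -41.8
139.15637969970703
[ 0.56119025 -0.28294511] [ 0.56129142 -0.28197841  0.19969144] [ 1.79978012e+02 -4.69794015e-02  1.39194323e+02] 25.2917
```

View pics/o4.png

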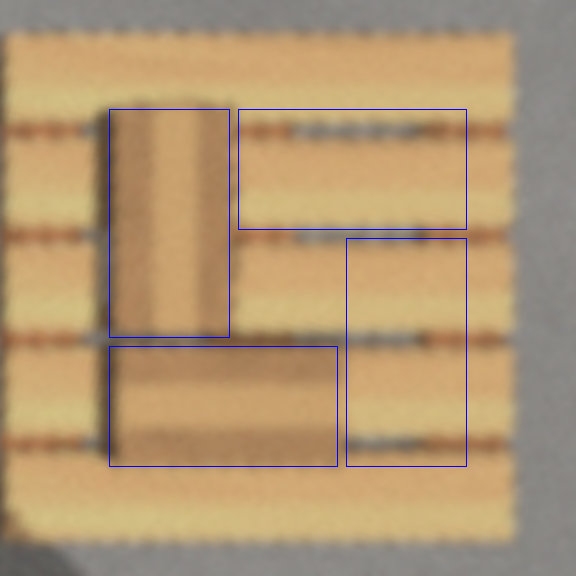

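View pics/o4s.png

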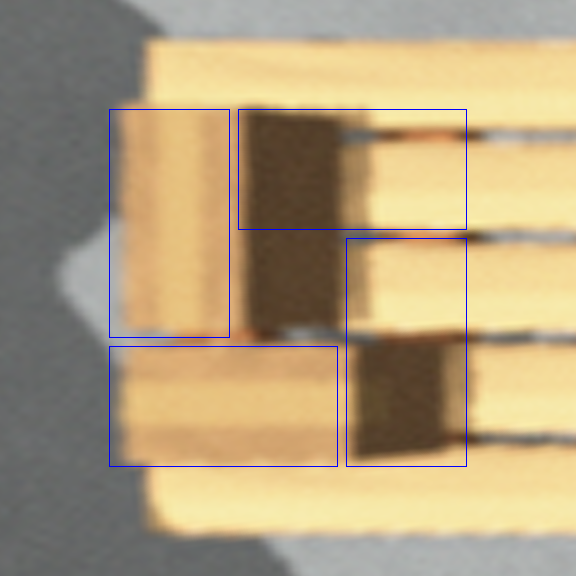

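Both views agree that A is off by about (+2.6, 0) mm and D by about (+1.8, +2.2) mm. So the top camera alone is closer to the robot frame than my averaged offset. I'll correct the offset and re-set both cartons.

```bash
python3 - <<'E'
from h import *
A,aA=slot("A"); D,aD=slot("D")
def shift(p,a,off,dl):
    g=p+R(SY)@np.array(off)/1000; t=g+R(SY)@np.array(dl)/1000
    y=ikyaw(g,.05,a); hover(g,.15,y); bot.move_linear([*g,.05],feed=.12); bot.grab(70); print(bot.state()["width"])
    bot.move_linear([*g,.056],feed=.05); bot.move_linear([*t,.056],feed=.03); bot.move_linear([*t,.0495],feed=.04)
    bot.gripper_open(); bot.move_linear([*t,.15],feed=.15)
shift(D,aD,(0,0),(-1.8,-2.2))
shift(A,aA,(25,0),(-2.6,0))
E
sed -i 's/^OFF=.*/OFF=np.array([.0001,.0004])/' h.py
python3 - <<'E'
from h import *
d=bot.get_image("top"); o=cartons(d); show(o)
b=min(o,key=lambda b:abs(b["cm"]-[.5593,-.2841]).sum())
pick(b["cm"]+OFF,b["yaw"],.038)
ortho(bot.get_image("top"),.085,"pics/o5.png"); ortho(bot.get_image("scene"),.085,"pics/o5s.png")
E
```

```text
0.04919974690336387
0.04876704027902414
[406.  205.3] c [ 0.5594 -0.2842] cm [ 0.5594 -0.2841] LW 97.5 49.9 yaw -40.7
[372.2 190.6] c [ 0.6039 -0.1936] cm [ 0.604  -0.1934] LW 97.4 50.7 yaw -41.9
picked width 0.0488 after 0.049 fz [ 0.8  0.5 -4.2] t 41.2583
```

View pics/o5.png

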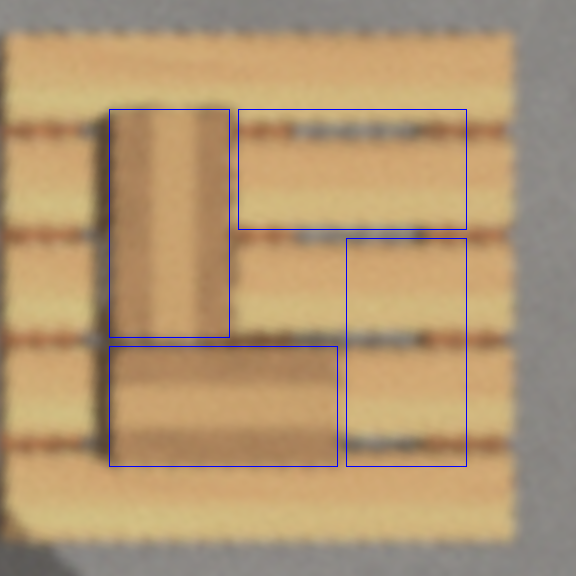

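View pics/o5s.png

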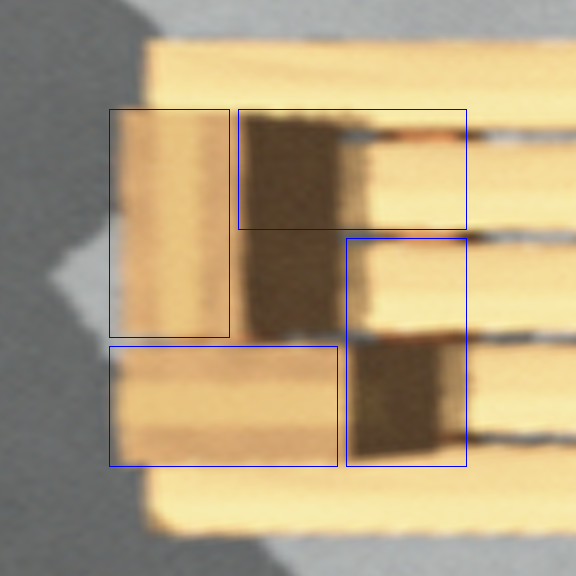

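A and D now lie on their outlines within about 1 mm. Placing C, then B with the offset grip so the inner finger opens into the middle.

```bash
python3 - <<'E'
from h import *
p,a=slot("C"); place(p,a,.050)
d=bot.get_image("top"); o=cartons(d); show(o)
b=o[0]
# B: offset grip 25 mm; inner-face free part lies toward skid +y end. 
pB,aB=slot("B"); tB=pB+R(SY)@np.array([0,25])/1000
yp=ikyaw(tB,.05,aB); 
# pick: tool at c + 25mm toward the front (camera-near) end
ax=np.array([np.cos(np.radians(b["yaw"])),np.sin(np.radians(b["yaw"]))]); ax=ax*(-1 if ax[0]>0 else 1)
g=b["cm"]+OFF+.025*ax; yk=ikyaw(g,.038,b["yaw"])
# tool-frame: carton centre along tool x
sp=np.sign(-ax@[np.cos(np.radians(yk)),np.sin(np.radians(yk))]); ss=np.sign((pB-tB)@[np.cos(np.radians(yp)),np.sin(np.radians(yp))])
print("pick yaw",yk,"place yaw",yp,"signs",sp,ss)
pick(g,b["yaw"],.038)
ortho(bot.get_image("top"),.085,"pics/o6.png"); cv2.imwrite("pics/s6.png",bot.get_image("scene")["frame"])
E
```

```text
place f [-4.4 -1.2  5.3]
t 46.6417
[372.2 190.4] c [ 0.604  -0.1936] cm [ 0.6041 -0.1934] LW 97.0 50.8 yaw -41.6
pick yaw 138.3508529663086 place yaw 102.39999999999998 signs -1.0 -1.0
picked width 0.0488 after 0.0496 fz [-0.4  0.6 -3.4] t 51.525
```

View pics/o6.png

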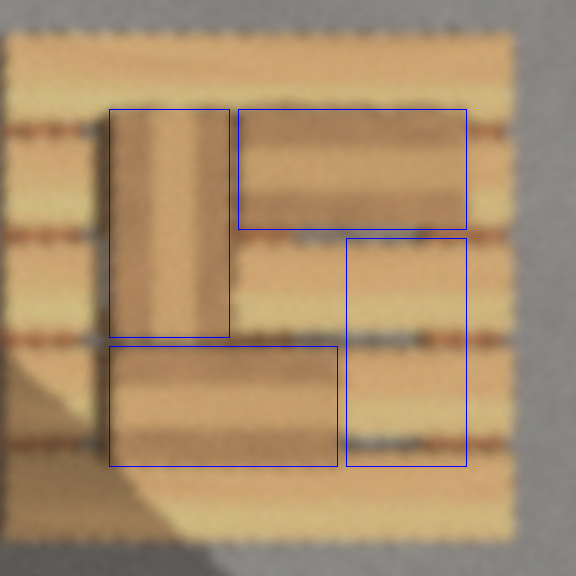

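View pics/s6.png

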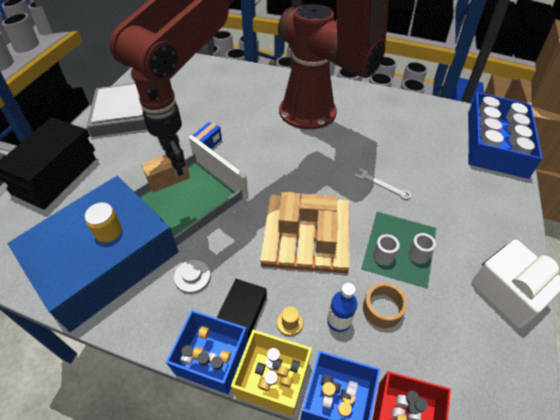

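C is on its outline, the drawer is empty and the last carton is held (scene px 165,170). Placing B.

```bash
python3 - <<'E'
from h import *
pB,aB=slot("B"); tB=pB+R(SY)@np.array([0,25])/1000
place(tB,aB,.050)
# move over toward the mat for viewing
d=bot.get_image("top"); cv2.imwrite("pics/t7.png",d["frame"]); crop(d["frame"],130,195,205,280,7,"pics/c7.png")
hover([.40,.42],.25,ikyaw([.40,.42],.25,100)); print(bot.state()["time_s"])
d=bot.get_image("top");ortho(d,.085,"pics/o7.png"); ortho(bot.get_image("scene"),.085,"pics/o7s.png")
E
```

```text
place f [-3.2 -0.2  5.4]
t 56.4
57.6917
```

View pics/o7.png

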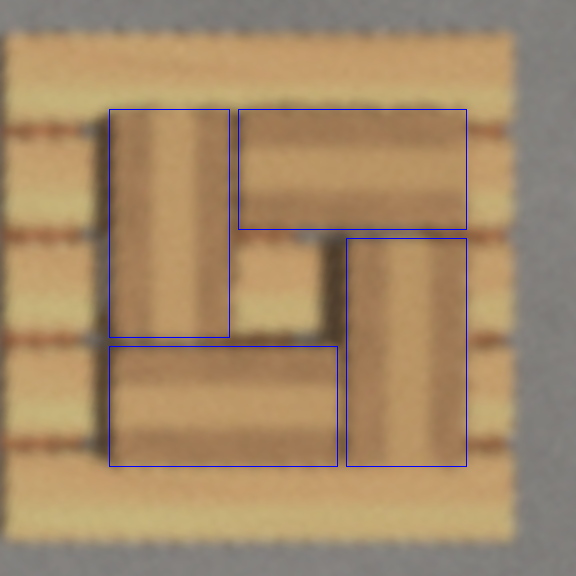

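View pics/o7s.png

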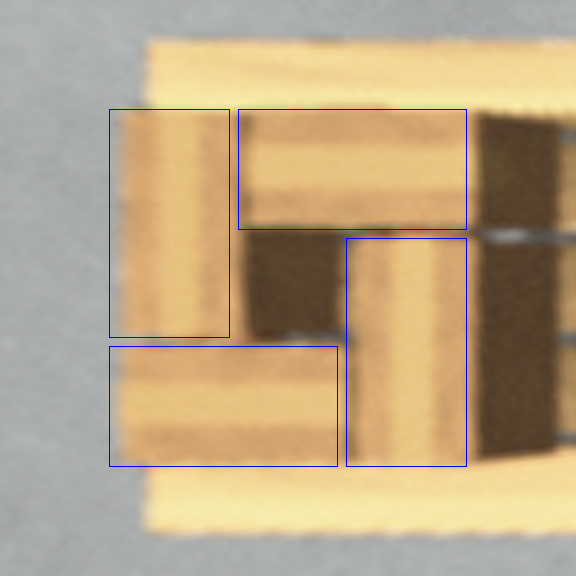

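View pics/c7.png

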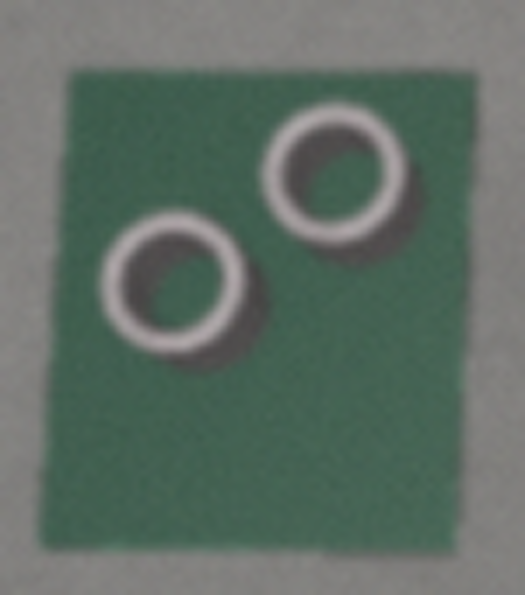

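The pinwheel is closed and centred in both views, tape up. The mat crop shows two sleeves, centres about (173,283) and (335,173) in crop px. Now locate them precisely and recheck the drawer.

```bash
cat >> h.py <<'E'
def rims(d,z,roi,s=6):
    x0,y0,x1,y1=roi
    im=cv2.resize(d["frame"][y0:y1,x0:x1],None,fx=s,fy=s,interpolation=cv2.INTER_CUBIC); h=cv2.cvtColor(im,cv2.COLOR_BGR2HSV)
    m=((h[...,1]<50)&(h[...,2]>125)).astype(np.uint8)*255
    out=[]
    for c in cv2.findContours(m,cv2.RETR_EXTERNAL,cv2.CHAIN_APPROX_NONE)[0]:
        if len(c)<60: continue
        p=(c[:,0]+.5)/s-.5+[x0,y0]; w=toz(d,p,z)[:,:2]; (a,b),r=cv2.minEnclosingCircle((w*1000).astype(np.float32))
        if 20<r<40: out.append((np.array([a,b])/1000,2*r)); print("rim",p.mean(0).round(1),np.round([a,b],1),"dia %.1f"%(2*r))
    return out
def white(im):
    h=cv2.cvtColor(im,cv2.COLOR_BGR2HSV); return cv2.inRange(h,(0,0,140),(180,60,255))
UX=np.array([np.cos(np.radians(-26.45)),np.sin(np.radians(-26.45))]); UY=np.array([-UX[1],UX[0]]); CF=np.array([.7795,-.3368])-.16*UX+OFF
def unit(u,v): return CF+u*UX+v*UY
E
python3 - <<'E'
from h import *
hover([.5,.14],.25,ikyaw([.5,.14],.25,100)); print(bot.state()["time_s"])
d=bot.get_image("top"); print(rims(d,.063,(128,195,205,260)))
o,m=blobs(d,white,0.105,20,(310,215,430,290)); show(o)
f=max(o,key=lambda b:b["L"])["c"]+OFF-CF; print("front panel mid in unit",f@UX,f@UY)
E
```

```text
58.9333
rim [200.4 253.1] [444.3 285.7] dia 43.4
rim [154.1 234.8] [496.8 415.8] dia 56.4
rim [177.  219.2] [539.1 353. ] dia 56.7
[(array([0.44428387, 0.28565436]), 43.36051559448242), (array([0.49679834, 0.41575061]), 56.44361877441406), (array([0.53912988, 0.35299823]), 56.713844299316406)]
[361.  261.7] c [ 0.4021 -0.1444] cm [ 0.402  -0.1443] LW 115.6 13.4 yaw 63.4
[366.6 255. ] c [ 0.4203 -0.159 ] cm [ 0.4196 -0.1599] LW 247.7 13.7 yaw 63.7
front panel mid in unit -0.24079719518279338 -0.0008037476604640639
```

Sleeve 1 was knocked about 8 px since the first picture. It's still upright on the mat, and the positions are now current (diameter 56.5 mm). Picking the sleeves.

```bash
python3 - <<'E'
from h import *
d=bot.get_image("top"); r=[a for a,dd in rims(d,.063,(128,195,205,260)) if dd>52]
a,b=r; l=b-a; yaw=np.degrees(np.arctan2(l[1],l[0]))
t=max(r,key=lambda q:q[0])
pick(t+OFF,yaw,.022,hz=.2)
d=bot.get_image("scene"); cv2.imwrite("pics/s8.png",d["frame"])
E
```

```text
rim [201.  252.9] [444.2 285.7] dia 43.2
rim [154.2 234.8] [496.8 415.8] dia 56.5
rim [177.  219.2] [539.3 352.6] dia 56.8
picked width 0.0557 after 0.0554 fz [-0.4 -0.1 -4.5] t 63.5833
```

View pics/s8.png

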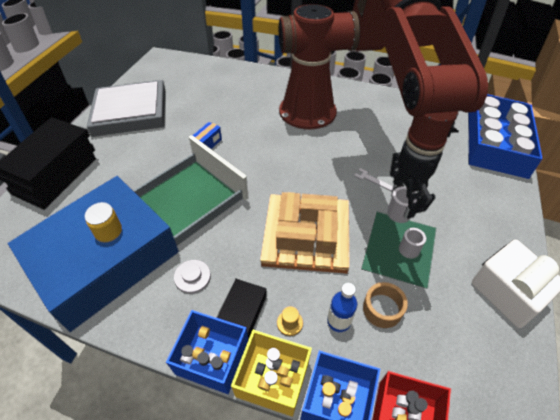

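The sleeve is held upright (scene px 400,203). The other stands at (412,242). Carrying it into the drawer at the low TCP height computed earlier.

```bash
python3 - <<'E'
from h import *
place(unit(-.125,-.045),63.5,.0390)
d=bot.get_image("top"); r=[a for a,dd in rims(d,.063,(128,195,205,260)) if dd>52]
l=r[0]; pick(l+OFF,-56,.022)
d=bot.get_image("top"); cv2.imwrite("pics/t9.png",d["frame"]); cv2.imwrite("pics/s9.png",bot.get_image("scene")["frame"])
E
```

```text
place f [-0.1  0.7 -3.9]
t 69.4333
rim [154.1 234.8] [496.9 415.7] dia 57.1
picked width 0.0549 after 0.055 fz [-0.8  0.  -5.4] t 75.5083
```

View pics/t9.png

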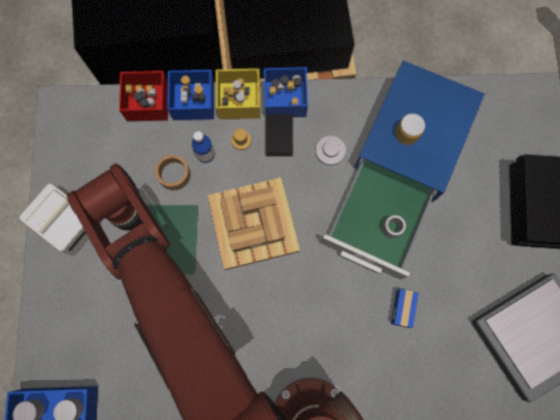

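View pics/s9.png

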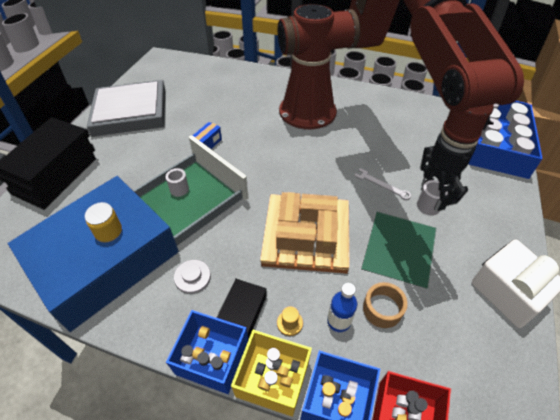

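```bash
python3 - <<'E'
from h import *
place(unit(-.125,.045),63.5,.0383)
y=ikyaw(unit(-.31,0),.081,-26.45); hover(unit(-.31,0),.2,y); bot.grab(20)
d=bot.get_image("top"); cv2.imwrite("pics/t10.png",d["frame"]); cv2.imwrite("pics/s10.png",bot.get_image("scene")["frame"]); rims(d,.079,(330,160,440,270)); print(bot.state()["time_s"])
E
```

```text
place f [-0.3 -0.5 -4.7]
t 81.375
rim [425.8 246.2] [ 444.7 -327.1] dia 42.5
rim [340.3 242.7] [459.1 -96.8] dia 66.0
rim [420.2 237.3] [ 467.6 -306.9] dia 64.1
rim [395.6 224.4] [ 504.9 -249.7] dia 56.6
rim [365.3 211.2] [ 544.4 -169.6] dia 56.8
83.5583
```

View pics/t10.png

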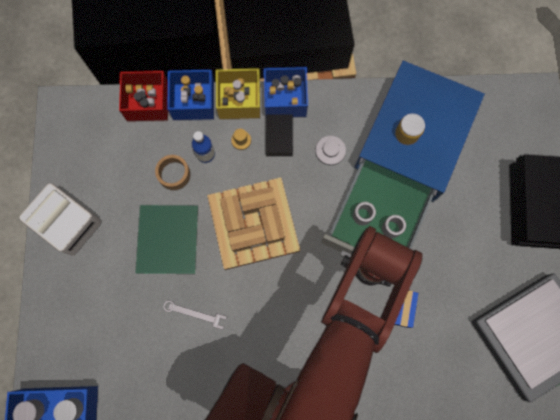

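View pics/s10.png

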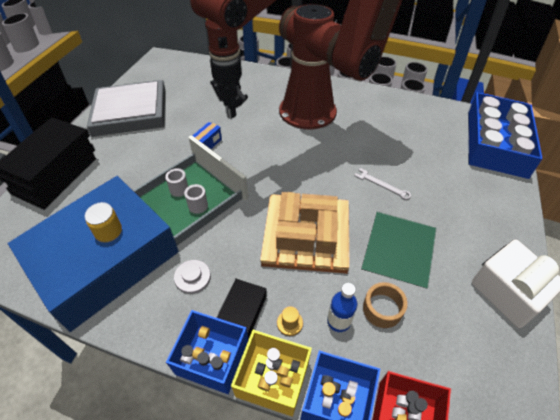

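Both sleeves stand upright in the drawer (top px 365,211 and 396,224), the mat is empty and the fingers are clear in front. Pushing slowly.

```bash
python3 - <<'E'
from h import *
z=.083
bot.move_linear([*unit(-.31,0),z],feed=.15)
def F():
    s=bot.state(); return round(float(s["ft_force"][:2]@UX),1), round(float((s["tcp_pos"][:2]-CF)@UX),4), s["time_s"]
f0=F(); print(f0)
bot.move_linear([*unit(-.262,0),z],feed=.05); print(F())
for u in(-.2,-.12,-.06,-.045): bot.move_linear([*unit(u,0),z],feed=.05); print(u,F())
for u in(-.037,-.031,-.028,-.025,-.023,-.021,-.019):
    bot.move_linear([*unit(u,0),z],feed=.03); f=F(); print(u,f)
    if abs(f[0]-f0[0])>20: break
E
```

```text
(0.2, -0.3092, 84.4917)
(0.7, -0.2624, 85.6)
-0.2 (-0.2, -0.1995, 86.9917)
-0.12 (-0.8, -0.1199, 88.7417)
-0.06 (-0.3, -0.06, 90.0917)
-0.045 (-0.0, -0.0442, 90.5417)
-0.037 (0.1, -0.0365, 90.9583)
-0.031 (-5.4, -0.0324, 91.3083)
-0.028 (-6.0, -0.03, 91.5583)
-0.025 (-0.4, -0.0242, 91.8083)
-0.023 (0.1, -0.0223, 92.0583)
-0.021 (-0.1, -0.0208, 92.3083)
-0.019 (-4.6, -0.0207, 92.5583)
```

The force rose to 6 N, dropped to zero as the detent drew the drawer in, then rose again at the stop. Backing off to check.

```bash
python3 - <<'E'
from h import *
bot.move_linear([*unit(-.016,0),.083],feed=.03); print(bot.state()["ft_force"][:2]@UX)
bot.move_linear([*unit(-.09,0),.083],feed=.1); bot.move_linear([*unit(-.09,0),.25],feed=.2); bot.move_to([.182,.598,.231],[180,0,163])
print(bot.state()["time_s"])
d=bot.get_image("top"); cv2.imwrite("pics/t11.png",d["frame"]); s=bot.get_image("scene"); cv2.imwrite("pics/s11.png",s["frame"])
o,m=blobs(d,white,0.105,20,(335,120,460,230)); show(o)
f=max(o,key=lambda b:b["L"])["c"]+OFF-CF; print("front panel mid in unit",f@UX,f@UY)
ortho(d,.085,"pics/o11.png")
E
```

```text
-12.917031403013766
97.85
[393.4 186.4] c [ 0.6063 -0.2458] cm [ 0.6061 -0.2462] LW 113.0 11.4 yaw 63.5
[399.7 177.2] c [ 0.6323 -0.2647] cm [ 0.6322 -0.2646] LW 244.4 10.5 yaw 63.5
[338.4 149.7] c [ 0.7168 -0.1057] cm [ 0.7174 -0.1036] LW 76.4 29.3 yaw -2.9
[412.9 125.9] c [ 0.7764 -0.3141] cm [ 0.7788 -0.3142] LW 64.4 45.5 yaw 88.3
front panel mid in unit -0.003921232221818202 -0.0009986630367290752
```

View pics/t11.png

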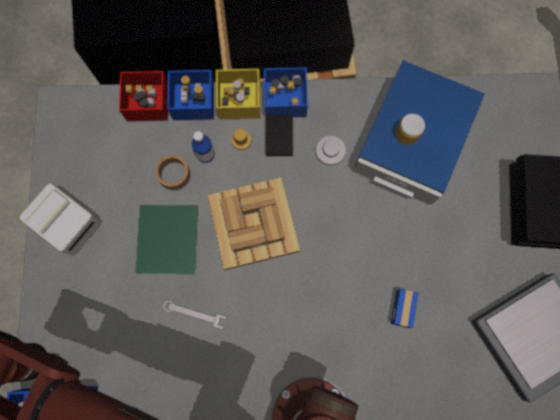

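View pics/s11.png

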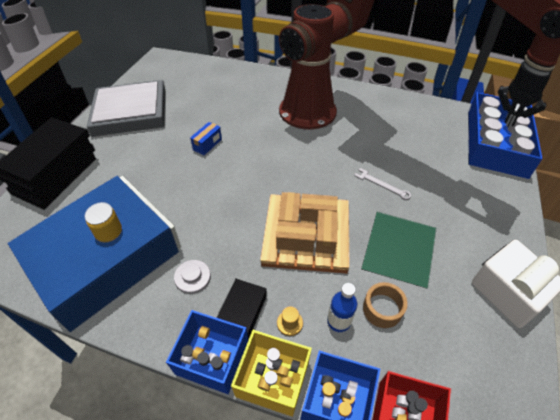

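View pics/o11.png

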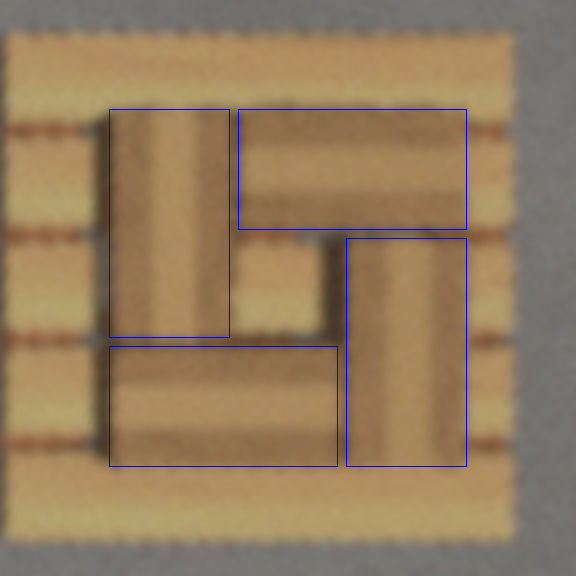

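The drawer is home: panel mid-plane about 4 mm ahead of the unit's front, which is its half thickness within error. The pinwheel is intact, the mat is empty and the other objects are at the same pixels as at the start. Handing in.

```bash
python3 - <<'E'
from station import bot
print(bot.close_job())
E
```

```text
the job is handed in; nothing more can be done
None
```

The job is done and handed in; the clock read 97.9 s of the 210 s at my last check. All four cartons are on the skid as a closed, centred pinwheel, tape side up. Both sleeves stood upright in the drawer before I pushed it home into its detent.

- **Pinwheel:** the first two cartons landed about 2–3 mm off because the two cameras disagreed by about 4 mm. I re-gripped both and corrected the offset. In the last top view all four lie within about 1 mm of their target outlines, one of them still about 1 mm toward +x.
- **Sleeves:** one had been knocked aside during the run, so I measured it again before picking. I could not see the sleeves once the drawer was shut, so their being upright is from the last look before the slow push.
- **Drawer:** the push force rose to 6 N, fell to zero as the detent drew the drawer in, then rose to 13 N against the stop. The front panel then measured about 4 mm ahead of the unit's front, against 6 mm expected when home; the 2 mm difference is within calibration.
- **Other objects:** nothing else on the bench had visibly moved.

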